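# Pop the card stack out and trap it

### The arm

A 7-joint arm with a two-finger parallel gripper is mounted at the origin on a cart in front of the work surface, level with it; the furniture and walls round the work are solid. World frame = base frame: x ahead of the robot, y to its left, z up, the work surface at z = 0. Lengths are in m, angles in rad, forces in N, time in s.
With the tool pointing down it reaches from about 0.375 to 0.925 m from the base axis. Payload 3.1 kg.
Tool frame: the origin (TCP) lies at the very end of the fingers, on their centre line; the grasp point (between the pads) lies 19 mm behind it (r.grip_point_offset is the distance from the TCP to the grasp point, in m); z points along the fingers, y is the line along which they close (so a half turn about z gives the same grasp; the last joint's range is limited). The gripper opens to 85 mm and grips with 20 to 120 N. Pads are 22 mm wide; open, the fingers measure 114 mm over their backs; the gripper's body (76 mm by 85 mm) begins 54 mm behind the grasp point. The pads swing forward as they close: fully open they stand 13 mm farther back than shut.
Start: joints at [1.19, 0.383, 0.044, 1.598, -0.018, 1.161, -0.05], TCP at [0.181, -0.624, 0.231] pointing down, gripper open.
Joint ranges: [-2.61, 2.61], [-0.41, 2.15], [-1.48, 1.57], [0, 2.5], [-1.57, 4.71], [0.05, 1.97], [-2.85, 2.85]. Speed limits (rad/s): [2.79, 2.79, 3.14, 3.14, 3.14, 3.14, 3.14].

### API

Orientations are given as a rotation vector (axis times angle).
In Python, from cell import r, vision, telemetry gives the robot as it stands. Calls block until the motion is done:
- r.move_to(position, orientation): joint-space move of the TCP to a pose.
- r.servo_line(position, orientation=None, feed=0.15, guard=None): straight line of the TCP; orientation=None keeps the orientation; feed is the mean speed in m/s. With guard (N) it stops when the force on the tool has changed by that much, and returns True; else False.
- r.goto_joints(angles): joint-space move.
- r.command_gripper(opening, newtons=None): opening from 0.0 (shut) to 1.0 (fully open); newtons is the grip in N (None keeps the last); returns when the fingers have stopped.
- r.pause(seconds).
- r.ik(position, orientation): joint angles nearest the present ones, or None.
- vision.capture(name): name is "scene" or "side" or "wrist"; returns a dict with "pixels" (480x640x3 uint8, blue, green, red), "intrinsics" (3x3 intrinsics, pixels), "eye" and "attitude" of the camera in the world. Camera axes: x right, y down, z forward; pixel columns grow to the right and rows downward; lengths in m; the calibration is good to about 2 mm. The wrist camera is an equidistant fisheye: a pixel r from the principal point sees the ray r / f radians off the axis. A picture is of the moment at which its call begins. There is no depth.
A pose or a line that the arm cannot do raises r.MotionError and nothing moves.
- r.finish_job(): hands the job in; it is judged then, once.
Trained networks look in the newest picture that a camera, given by its name, has taken for a name from the list of things; names that differ only in an ending like _2 or _b are one class to them, and where a whole thing is asked for, a point or a joint stands for the part that bears it (a point fixed in the world has none). Each returns a list of dicts, best first, with "confidence" (0 to 1); they miss things now and then, are a little off and sometimes report something else, mostly with a low value. They report only what shows in the picture. A call takes as long as a camera call. They do not tell look-alikes from the thing itself.
- vision.recognise(thing, camera): "location" ([x, y, z] in m, in world coordinates, good to about 4 mm: the middle of the surface that is visible of it).
- vision.outline_of(thing, camera): "mask" (480x640 bool, what is visible of it).
- vision.pinpoint(thing, camera): "location" ([x, y, z] in m, in world coordinates, good to about 4 mm: a listed point, or the origin of a listed thing).
Readings, each from a call of its own:
- telemetry.read_clock(): time.
- telemetry.read_joint_positions(): joint angles.
- telemetry.read_dq(): joint speeds.
- telemetry.read_tau(): joint torques, N m.
- telemetry.read_tcp_pos(): TCP position.
- telemetry.read_eef_rot(): TCP orientation.
- telemetry.read_ft_force(): force on the tool from outside, world axes, zero at the start.
- telemetry.read_ft_torque(): the same for the moment, N m.
- telemetry.read_opening(): opening from 0.0 (shut) to 1.0 (fully open).
- telemetry.read_gripper_force(): force on a finger pad.
Only numpy, scipy, OpenCV 4.12 (cv2) and the standard library are available. Lean on these libraries where they do the work, as an engineer would, in place of code of your own. Each camera call takes 0.05 s, during which the arm holds its last target. There are 200 camera calls.

### The job

Using one open hand, press the orange key of the spring-loaded card dispenser fully down with one fingertip, and have the other finger standing in front of the banded stack of blank cards so that it traps the stack as it pops out past the gate, before it slides off the open end of the deck. Finish while still holding: one finger keeps the key down and the other finger still blocks the stack, which lies flat and still on the deck. Do not grasp or lift the stack, and leave the cocoa tin, the ribbon spool and the praline beside it alone.

Things in the scene. Friction and masses are not known exactly. Their poses are not given: they have to be found in the camera images.
- dispenser: Grey and aluminium card dispenser, fixed, 204 x 96 mm, 64 mm high. Origin on the worktop below the gate's rear face. x points from the open end back to the spring tube (-56 to +148 mm), y to the key's side, z up. Level deck 30 mm high, y -25 to +25 mm, open end at x = -45; the stack is pushed along -x. Back plate (x 68 to 80) 64 mm high, tube behind it 58 mm high.
- key_top (a point): Centre of the flat top of the orange key, at dispenser x = -32, y = +47 mm, 44 mm above the worktop (14 mm above the deck) when up; fully pressed it is still 6 mm above the deck. The top measures 28 mm along the dispenser's x (-46 to -18 mm) and 26 mm along its y (+34 to +60 mm).
- key (a joint): Travel of the key: 0 up, 0.008 m fully down (hard stop). A spring pushes it up: 2 N at the start, 5 N fully down, and up to about 4 N more from the gate rubbing on the stack. The stack is let go at about 5 to 6 mm. If the key is released while the stack is over the gate, the gate lifts the stack.
- kicker (a joint): Stroke of the black spring pusher behind the stack: 0 cocked, up to 0.076 m. Pushes with 3.6 N falling to 2.2 N, damped: once released the stack moves out at about 0.05 to 0.1 m/s, and within one to two seconds it is pushed off the open end if nothing stops it. It keeps pushing the stack against the finger that stops it.
- catch_point (a point): Point on the deck's top face (30 mm above the worktop), mid-track at dispenser x = -32, y = 0, straight across from the key's centre, 47 mm from it. A finger standing here, its tip anywhere from the deck to 15 mm above it, stops the stack. Nothing stands on the deck from x = -10 to -45 mm.
- stack_center (a point): Centre of the banded stack of blank white cards (paper band), a loose block 58 mm along the track, 38 mm wide, 22 mm high, about 90 g. At the start it lies between the rails with its front face against the gate, its centre at dispenser x = +29, y = 0.
- card_stack: The same stack; origin at the centre of its underside, z up, y axis along its 58 mm length.
- tin: Cocoa tin, green with a gold lid, 60 mm across, 64 mm high, loose bystander; origin at the centre of its underside.
- spool: Gold ribbon spool, 62 mm across, 24 mm high, loose bystander; origin at the centre of its underside.
- praline: Heart-shaped brown and white praline, 24 x 26 x 14 mm, loose bystander on the worktop on the side of the dispenser away from the key; origin at the centre of its underside.
- gate_top (a point): Middle of the top edge of the orange gate, 6 mm above the deck at the start, at dispenser x = -2.5 mm, 32 mm wide. It holds the stack back and sinks with the key (flush at 6 mm of key travel). Two rails, 12 mm above the deck and 41 mm apart, guide the stack from x = -10 to +70 mm.
There are look-alikes about, which are no part of the job. There is more than one size of the card_stack; the job needs the larger.

How it is judged:
By the outcome, as a careful person would: the job done as asked, in the order asked, and still so for the second after the job is handed in, while the arm keeps its last pose, push and grip.
It also fails if it takes over 32 s, if anything falls off the work surface, if the arm or the gripper's body presses on something with over 40 N, if the wrist force passes 120 N, or if a joint passes its speed limit or range.

## Working session

There is one attempt and no reset: what is moved stays moved. The work goes in short steps, each a Python script; the robot and the scene stay as the last script left them, time stands still between calls to the robot, and variables do not carry over. Pictures are saved under pics/ and viewed, at most 10 in all, crops included, and the job is handed in when it is done.

```bash
mkdir -p pics; ls
python3 - <<'E'
from cell import r,vision,telemetry as t
import cv2,numpy as np
print(t.read_clock(),r.grip_point_offset,t.read_eef_rot())
ims=[]
for c in("scene","side"):
    p=vision.capture(c);ims.append(p["pixels"]);cv2.imwrite(f"pics/{c}0.png",p["pixels"]);print(c,p["eye"])
    for n in("key_top","catch_point","gate_top","stack_center"):
        print(n,[(np.round(d["location"],4).tolist(),round(d["confidence"],2)) for d in vision.pinpoint(n,c)])
    for n in("dispenser","card_stack","tin","spool","praline"):
        print(n,[(np.round(d["location"],4).tolist(),round(d["confidence"],2)) for d in vision.pinpoint(n,c)])
E
```

```text
pics
0.0 0.0187 [-3.10764161e+00 -4.42489889e-01  8.18772156e-04]
scene [-0.04969095 -0.38876584  0.63705374]
key_top [([0.499, -0.1121, 0.0422], 0.54)]
catch_point [([0.5248, -0.1535, 0.0267], 0.62)]
gate_top [([0.5513, -0.1367, 0.0342], 0.67)]
stack_center [([0.456, -0.0046, 0.0088], 0.91), ([0.5775, -0.1247, 0.0417], 0.84)]
dispenser [([0.5514, -0.1402, 0.0005], 0.61)]
card_stack [([0.5819, -0.1257, 0.0344], 0.81), ([0.4541, -0.0038, 0.0029], 0.67)]
tin [([0.439, 0.1071, 0.0009], 0.78)]
spool [([0.411, -0.3377, -0.001], 0.62)]
praline [([0.6068, -0.1733, -0.0019], 0.59), ([0.4115, -0.3361, -0.0002], 0.37)]
side [ 0.51600138 -0.86132917  0.47175164]
key_top [([0.5008, -0.1102, 0.0407], 0.7), ([0.578, -0.1257, 0.0318], 0.66)]
catch_point [([0.5205, -0.1505, 0.0278], 0.97)]
gate_top [([0.5489, -0.1399, 0.0368], 0.59)]
stack_center [([0.5783, -0.1261, 0.0406], 0.77), ([0.4563, -0.0067, 0.0076], 0.52)]
dispenser [([0.5509, -0.1369, -0.0005], 0.58)]
card_stack [([0.5806, -0.1261, 0.0302], 0.86), ([0.4603, -0.0042, -0.0045], 0.7)]
tin [([0.4344, 0.1027, 0.003], 0.95)]
spool [([0.4118, -0.3361, -0.0032], 0.71), ([0.5833, -0.1219, 0.0416], 0.23)]
praline [([0.6039, -0.1736, -0.004], 0.5)]
```

View pics/scene0.png

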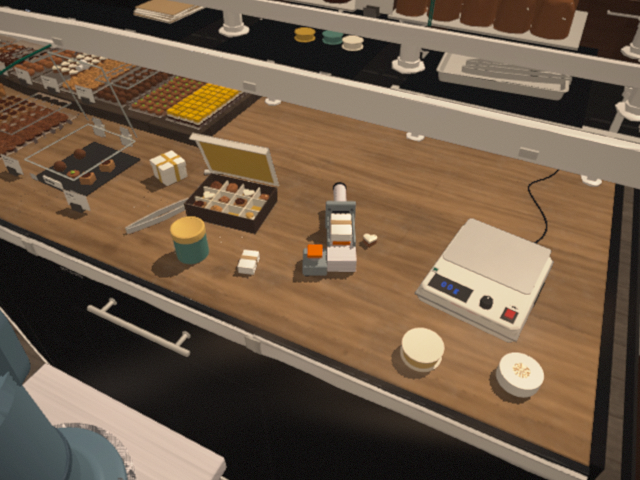

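View pics/side0.png

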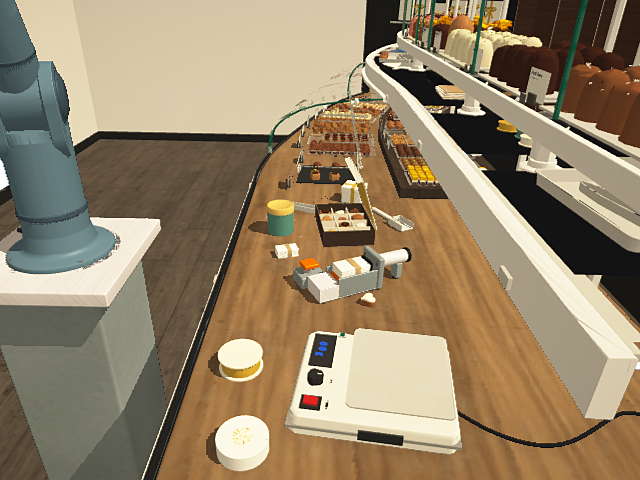

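The scene view shows the dispenser at about (335,245): key at (315,250), stack at (342,228), and the praline at (370,238). The loose small stack at (249,261) is a look-alike. The side view agrees (key 309,264; stack 350,268). Next I fit the pose and go above it.

```bash
cat > h.py <<'E'
from cell import r,vision,telemetry as t
import cv2,numpy as np
from scipy.spatial.transform import Rotation as R
M={"key_top":(-32,47),"catch_point":(-32,0),"gate_top":(-2.5,0),"stack_center":(29,0),"dispenser":(0,0)}
def fit(obs):  # obs: list (name, xy) -> origin, yaw
    A=np.array([M[n] for n,_ in obs])/1e3; B=np.array([p[:2] for _,p in obs])
    a=A-A.mean(0); b=B-B.mean(0)
    th=np.arctan2((a[:,0]*b[:,1]-a[:,1]*b[:,0]).sum(),(a*b).sum())
    c,s=np.cos(th),np.sin(th); Q=np.array([[c,-s],[s,c]]); o=B.mean(0)-Q@A.mean(0)
    return o,th,(B-(A@Q.T+o))*1e3
def W(o,th,x,y): c,s=np.cos(th),np.sin(th); return o+np.array([[c,-s],[s,c]])@np.array([x,y])
def ori(th,flip): # tool z down, tool y along +/- dispenser y
    y=np.array([-np.sin(th),np.cos(th),0])*(-1 if flip else 1); z=np.array([0,0,-1.])
    return R.from_matrix(np.c_[np.cross(y,z),y,z]).as_rotvec()
E
python3 - <<'E'
from h import *
obs=[("key_top",(.499,-.1121)),("key_top",(.5008,-.1102)),("catch_point",(.5248,-.1535)),("catch_point",(.5205,-.1505)),("gate_top",(.5513,-.1367)),("gate_top",(.5489,-.1399)),("stack_center",(.5775,-.1247)),("stack_center",(.5783,-.1261)),("dispenser",(.5514,-.1402)),("dispenser",(.5509,-.1369))]
o,th,e=fit(obs);print(o,th,e.round(1).tolist())
xy=W(o,th,-.032,.0235)
best=None
for f in(0,1):
    q=r.ik([*xy,.15],ori(th,f));q2=r.ik([*xy,.036],ori(th,f));print(f,None if q is None else np.round(q,2),q2 is not None)
    if q is not None and q2 is not None:
        c=np.abs(np.array(q)-t.read_joint_positions()).max()
        if best is None or c<best[0]:best=(c,f)
f=best[1]
r.move_to([*xy,.15],ori(th,f)); r.command_gripper(.38)
print(t.read_clock(),t.read_tcp_pos(),t.read_opening(),t.read_ft_force(),"flip",f)
p=vision.capture("wrist");cv2.imwrite("pics/w1.png",p["pixels"])
print(p["eye"],p["attitude"],p["intrinsics"])
for n in M:
    print(n,[(np.round(d["location"],4).tolist(),round(d["confidence"],2)) for d in vision.pinpoint(n,"wrist")])
E
```

```text
[ 0.5513144  -0.13799656] 0.47616259384141857 [[-2.3, -1.2], [-0.5, 0.7], [1.9, -0.8], [-2.4, 2.2], [2.2, 2.4], [-0.2, -0.8], [0.4, 0.0], [1.2, -1.4], [0.1, -2.2], [-0.4, 1.1]]
0 [ 1.18  0.57 -1.24  1.92  0.61  1.1   1.73] True
1 [ 0.54  0.28 -0.41  1.95  0.14  0.94 -1.04] True
3.7 [ 0.51210337 -0.13176784  0.14998727] 0.38181104672290844 [-0.7240629   0.52741923 -0.34846755] flip 1
[ 0.58626731 -0.09242366  0.29336354] [ 2.43493701 -1.48247988 -0.24634629] [[371.64829954   0.         321.4146085 ]
 [  0.         371.64829954 242.91025479]
 [  0.           0.           1.        ]]
key_top [([0.5011, -0.1121, 0.045], 0.76)]
catch_point [([0.5225, -0.1514, 0.034], 0.67)]
gate_top [([0.548, -0.14, 0.0329], 0.72)]
stack_center [([0.455, -0.004, 0.0021], 0.86), ([0.5831, -0.1246, 0.0414], 0.81)]
dispenser [([0.5536, -0.1375, 0.0005], 0.61)]
```

View pics/w1.png

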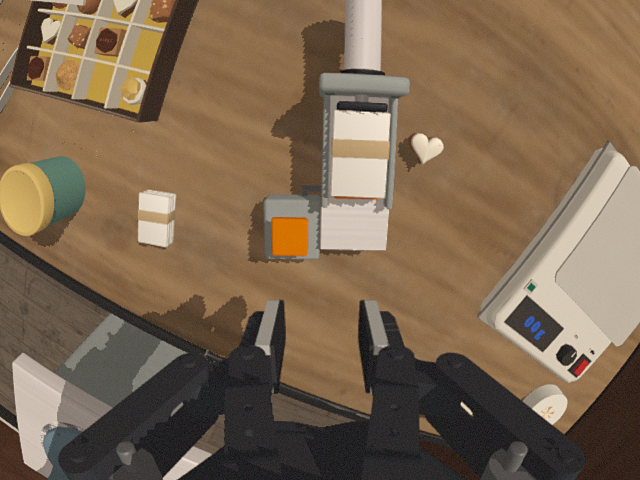

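The wrist view shows the fingers at (272,310) and (372,310), lined up with the key at (290,237) and the free deck at (354,225). The stack is still behind the gate. I will refit the pose, descend and press in small steps.

Run:
```python
from h import *
obs=[("key_top",(.4999,-.1112))]*2+[("key_top",(.5011,-.1121)),("catch_point",(.5226,-.152)),("catch_point",(.5226,-.152)),("catch_point",(.5225,-.1514)),("gate_top",(.5501,-.1383)),("gate_top",(.5501,-.1383)),("gate_top",(.548,-.14)),("stack_center",(.5779,-.1254)),("stack_center",(.5779,-.1254)),("stack_center",(.5831,-.1246)),("dispenser",(.5512,-.1386)),("dispenser",(.5536,-.1375))]
o,th,e=fit(obs);print(o,th)
xy=W(o,th,-.032,.0235);q=ori(th,1)
r.servo_line([*xy,.062],q,feed=.1)
r.pause(.2);f0=np.array(t.read_ft_force());print(t.read_clock(),f0)
z=.062;zc=None
while z>.022:
    z-=.001
    r.servo_line([*xy,z],q,feed=.02)
    d=np.array(t.read_ft_force())-f0
    print(round(z,4),round(t.read_tcp_pos()[2],4),d.round(1),round(t.read_clock(),2))
    if zc is None and d[2]>1.2: zc=z+.001; break
    if d[2]>16: break
p=vision.capture("side");cv2.imwrite("pics/s2.png",cv2.resize(p["pixels"][200:340,220:440],None,fx=3.5,fy=3.5))
p=vision.capture("wrist");cv2.imwrite("pics/w2.png",p["pixels"])
np.save("st.npy",np.r_[xy,z,q,f0])
```

```text
[ 0.55178999 -0.13799097] 0.4754020214960738
5.2333 [ 0.01637403 -0.09978232 -0.20434548]
0.061 0.0611 [-0.   0.1  0.7] 5.48
0.06 0.0599 [0.4 0.  0.5] 5.73
0.059 0.0589 [0.1 0.5 0.9] 5.98
0.058 0.0579 [-0.1  0.1  0.3] 6.23
0.057 0.0569 [0.5 1.1 0.1] 6.48
0.056 0.0559 [-0.4 -0.2 -0.4] 6.73
0.055 0.0549 [-0.1  0.9 -0.3] 6.98
0.054 0.0539 [0.7 0.6 0.9] 7.23
0.053 0.0529 [ 0.6  0.1 -1. ] 7.48
0.052 0.0519 [ 0.3 -0.1 -0. ] 7.73
0.051 0.0509 [ 0.8 -0.  -0.4] 7.98
0.05 0.0499 [ 0.8  0.6 -1.2] 8.23
0.049 0.0489 [ 0.6 -0.1  0.6] 8.48
0.048 0.0479 [-0.3  1.3  0.1] 8.73
0.047 0.0469 [ 1.1 -0.8  0.2] 8.98
0.046 0.0459 [-0.3  0.1  0.2] 9.23
0.045 0.0449 [0.2 0.  0.3] 9.48
0.044 0.0439 [-0.9 -0.8  0.1] 9.73
0.043 0.0432 [0.3 0.3 1.7] 9.98
```

View pics/s2.png

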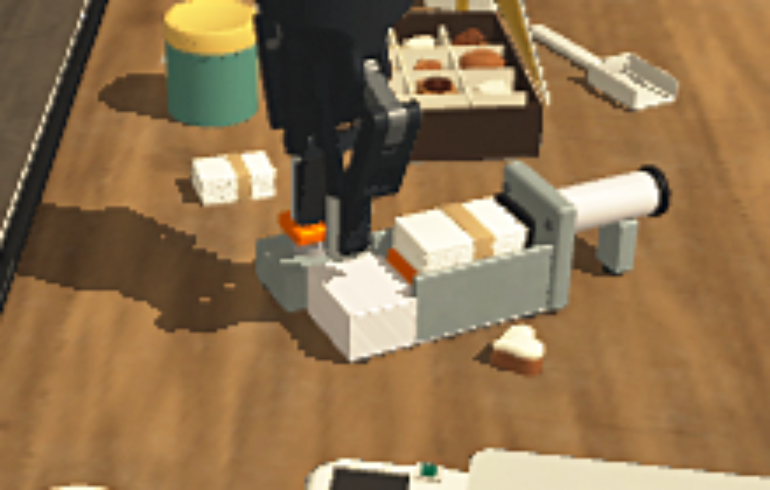

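View pics/w2.png

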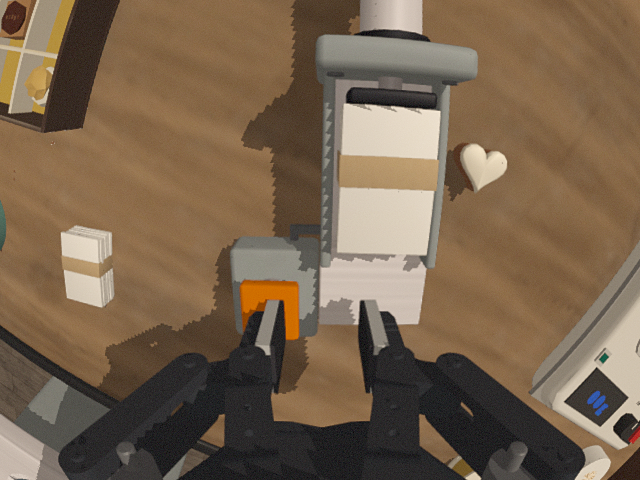

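Contact came at z≈0.043, on the orange key (wrist view: key at 242–298 × 281–338, finger tip at 270,303). The catch finger stands over the deck at (372,303), and the stack is still latched. I will check the along-track offset before pressing.

Run:
```python
from h import *
s=np.load("st.npy");print(t.read_tcp_pos(),s[:3])
p=vision.capture("wrist");K=np.array(p["intrinsics"])
Rm=R.from_rotvec(p["attitude"]).as_matrix() if np.shape(p["attitude"])==(3,) else np.array(p["attitude"])
o=np.array([.55179,-.13799]);th=.4754
def pr(x,y,z):
    P=np.r_[W(o,th,x/1e3,y/1e3),z/1e3]; c=Rm.T@(P-p["eye"]); a=np.arctan2(np.hypot(c[0],c[1]),c[2]);u=c[:2]/np.hypot(c[0],c[1])
    return (K[0,0]*a*u+K[:2,2])
im=cv2.resize(p["pixels"],None,fx=4,fy=4,interpolation=cv2.INTER_CUBIC)
def box(x0,x1,y0,y1,z,col):
    pts=np.array([pr(x,y,z) for x,y in((x0,y0),(x1,y0),(x1,y1),(x0,y1))]);print(pts.round(0).tolist())
    cv2.polylines(im,[np.int32(pts*4)],True,col,2)
box(-46,-18,34,60,43,(255,0,0))      # key
box(-43,-21,40,54,43,(0,255,0))      # key finger
box(-43,-21,-7,7,43,(0,255,0))
box(-45,-10,-25,25,30,(0,0,255))
cv2.imwrite("pics/w3.png",im[900:1500,820:1620])
for n in("key_top","catch_point","gate_top"):
    print(n,[(np.round(d["location"],4).tolist(),round(d["confidence"],2)) for d in vision.pinpoint(n,"wrist")])
```

```text
[ 0.51276487 -0.13178125  0.04313487] [ 0.51258265 -0.13174318  0.043     ]
[[301.0, 343.0], [299.0, 290.0], [240.0, 289.0], [245.0, 342.0]]
[[287.0, 338.0], [285.0, 296.0], [254.0, 295.0], [257.0, 337.0]]
[[389.0, 337.0], [393.0, 295.0], [361.0, 296.0], [359.0, 338.0]]
[[420.0, 325.0], [427.0, 261.0], [320.0, 261.0], [320.0, 327.0]]
key_top [([0.5064, -0.1081, 0.0459], 0.68), ([0.5781, -0.131, 0.0303], 0.62)]
catch_point [([0.5224, -0.1518, 0.0328], 0.8)]
gate_top []
```

View pics/w3.png

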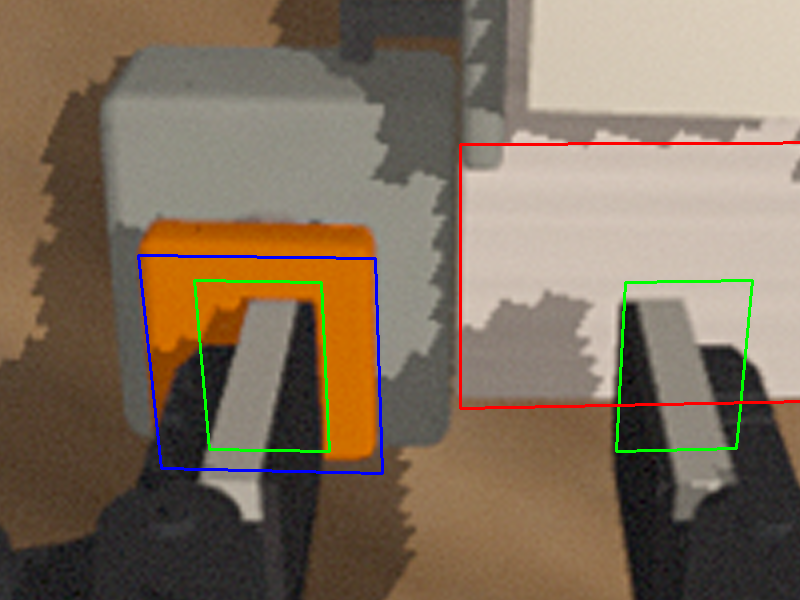

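The key finger sits about 4–5 mm too far toward the open end (crop: key front edge about row 240, finger front at row 300). I will lift slightly, shift +4 mm along the track and press.

Run:
```python
from h import *
s=np.load("st.npy");xy=s[:2];q=s[3:6];th=.4754
c=np.array([np.cos(th),np.sin(th)])
r.servo_line([*xy,.046],q,feed=.05)
xy=xy+.004*c
r.servo_line([*xy,.046],q,feed=.05); r.pause(.1)
f0=np.mean([t.read_ft_force() for _ in range(5)],0)
r.servo_line([*xy,.0405],q,feed=.03)
z=.0405
while z>.0315:
    z-=.0005 if z<.0365 else .001
    r.servo_line([*xy,z],q,feed=.03)
    d=np.array(t.read_ft_force())-f0
    print(round(z,4),t.read_tcp_pos().__getitem__(2).round(4),d.round(1),round(t.read_clock(),2),flush=True)
    if d[2]>17: break
r.pause(1.2)
print((np.array(t.read_ft_force())-f0).round(1),t.read_clock(),t.read_opening(),t.read_tcp_pos())
p=vision.capture("side");a=cv2.resize(p["pixels"][210:320,260:420],(400,275),interpolation=cv2.INTER_CUBIC)
p=vision.capture("wrist");b=cv2.resize(p["pixels"][100:400,200:500],(400,400))
cv2.imwrite("pics/f4.png",np.hstack([np.vstack([a,np.zeros((125,400,3),np.uint8)]),b]))
np.save("st2.npy",np.r_[xy,z,q,f0])
```

```text
0.0395 0.0397 [ 1.5 -0.3  2.6] 11.47
0.0385 0.0388 [0.7 0.3 4.5] 11.72
0.0375 0.0377 [ 0.2 -0.4  4.5] 11.97
0.0365 0.0365 [0.9 0.  3.7] 12.22
0.0355 0.0356 [0.7 0.  4.3] 12.47
0.035 0.0353 [ 0.7 -0.6  5.8] 12.72
0.0345 0.0353 [-0.5  0.1  8.6] 12.97
0.034 0.0352 [-1.1  1.2 11.3] 13.22
0.0335 0.0351 [-2.5  0.2 14.1] 13.47
0.033 0.035 [-4.   0.4 17. ] 13.72
[-4.   0.5 17.4] 14.9167 0.3760604543507514 [ 0.51635628 -0.13001973  0.03501387]
```

View pics/f4.png

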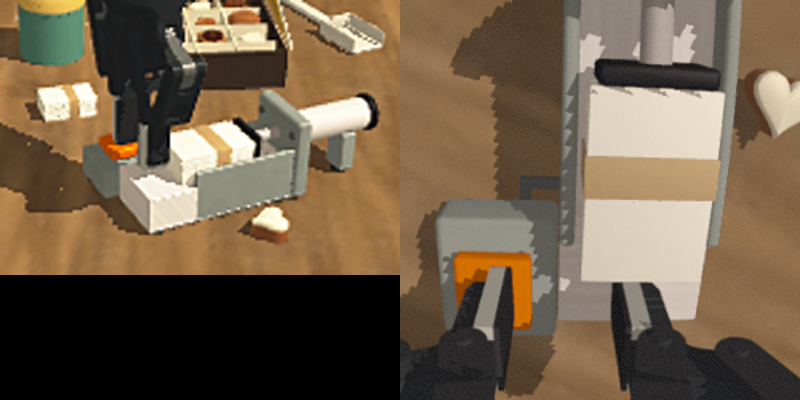

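The key is at its hard stop (17 N, no further travel). The stack at wrist crop (585–720, 85–280) has slid out and rests against the catch finger at (632,285). One check that nothing is moving, then I hand in.

Run:
```python
from h import *
s=np.load("st2.npy")
a=vision.capture("wrist")["pixels"].astype(int);r.pause(1.5);b=vision.capture("wrist")["pixels"].astype(int)
d=np.abs(cv2.GaussianBlur((a-b).astype(np.float32),(5,5),0)).max(2)[100:400,200:500];print(d.max(),d.mean())
F=np.array(t.read_ft_force())-s[6:];print(F,t.read_clock(),t.read_tcp_pos())
if d.max()<25 and F[2]>12: print(r.finish_job())
```

```text
7.8515625 0.99498993
[-2.58331917  0.37850939 17.92234947] 16.6167 [ 0.51638742 -0.13002792  0.0350297 ]
the job is handed in; nothing more can be done
None
```

Job handed in at about 16.6 s: one finger holds the key at its hard stop with about 17 N, and the other blocks the popped-out stack, which showed no movement over the last 1.5 s. The tin, spool and praline were not touched.

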